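# Turn a test valve with its slot key

### The arm

A 6-joint arm with a two-finger parallel gripper is mounted at the origin on the work surface. World frame = base frame: x ahead of the robot, y to its left, z up, the work surface at z = 0. Lengths are in m, angles in rad, forces in N, time in s.
With the tool pointing down it reaches from about 0.25 to 0.775 m from the base axis. Payload 4 kg.
Tool frame: the origin (TCP) lies at the centre of the arm's flange, where the gripper is bolted on; the fingertips stand 199 mm ahead of it and the grasp point (between the pads) lies 180 mm ahead of it (robot.tcp_to_tips is the distance from the TCP to the fingertips, in m); z points along the fingers, y is the line along which they close (so a half turn about z gives the same grasp; the last joint's range is limited). The gripper opens to 94 mm and grips with 3 to 60 N. Pads are 16 mm wide; open, the fingers measure 119 mm over their backs; the gripper's body (75 mm by 177 mm) begins 78 mm behind the grasp point.
Start: joints at [1.186, 0.087, 1.371, -0, 1.684, -0.103], TCP at [0.153, 0.528, 0.405] pointing down, gripper open.
Joint ranges: [-3.1, 3.1], [-0.76, 2.03], [0.27, 2.55], [-1.08, 4.22], [0.17, 2.65], [-2.57, 2.57]. Speed limits (rad/s): [2.79, 2.79, 3.14, 3.14, 3.14, 3.14].

### API

Orientations are given as [roll, pitch, yaw] about the fixed x, y, z axes, in that order (R = Rz(yaw) Ry(pitch) Rx(roll)).
In Python, from bench import telemetry, snapshot, ticket, robot gives the robot as it stands.
- The arm moves only by the tool apply_moves, never from a script. Its argument "moves" is a list that holds one entry, the list of rows, each a list of 5 numbers: the shift along the tool's x, y, z in units of 50 mm (1.0 is 50 mm), then the turn about the tool's z in units of 10 degrees (1.0 is 10 degrees), then the closure, from 0 (fully open) to 1 (shut). A call has 1 to 10 rows; each row is the pose to reach, as a shift and turn from the pose commanded when the call began, along the tool's axes at that moment; what a row does not reach only later rows make up. A row lasts 1/8 s, in which the tool goes at most 62.5 mm and 10.7 degrees, less where a joint would pass 70% of its speed; a pose out of reach is approached as far as the arm can. A call with a gripper value outside its range is refused whole. The fingers move at their own pace and stop on an object; the grip force is fixed at half the most. Time passes only in rows, so rows that repeat a pose let the fingers close. It gives the time, the measured TCP pose, the force, the opening and the grip force at its end, in the units of the state.
- telemetry.get_obs(): the state, without advancing time (a new reading comes with each control period).
- snapshot(name): name is "scene" or "top"; returns a dict with "image" (480x640x3 uint8, red, green, blue), "fovy" (degrees; the focal length in pixels is half the picture's height over the tangent of half this angle, whatever the lens; pixels are square), "cx", "cy" (the principal point, pixels), "R" (3x3) and "t" (3): a world point X has camera coordinates R X + t. Camera axes: x right, y down, z forward; pixel columns grow to the right and rows downward; lengths in m; the calibration is good to about 2 mm. A picture is of the moment at which its call begins. There is no depth.
- ticket.close_job(): hands the job in; it is judged then, once.
The state is a dict: "time": time; "joint_positions": joint angles; "qvel": joint speeds; "joint_torque": joint torques, N m; "tool_pos": TCP position; "ee_rot": TCP orientation; "wrist_force": force on the tool from outside, world axes, zero at the start; "wrist_torque": the same for the moment, N m; "width": finger opening in m; "finger_force": force on a finger pad.
Only numpy, scipy, OpenCV 4.12 (cv2) and the standard library are available. Lean on these libraries where they do the work, as an engineer would, in place of code of your own. Each camera call takes 0.05 s, during which the arm holds its last target. There are 200 camera calls.

### The job

Take the key with the yellow handle out of the wooden stand, lower it onto the valve with the yellow collar, rotating its blade into line with the slot so that it drops fully in, then turn it clockwise (seen from above) until the valve stops. Let go and leave the key standing seated in the valve; do not disturb the blue key.

Things in the scene. Friction and masses are not known exactly. Their poses are not given: they have to be found in the camera images.
- key_yellow: Upright T-key, 112 mm tall, ~0.2 kg. Origin: centre of the blade's underside, z up. Steel blade 34 (x) by 12 (y), 42 tall; round shank; flat yellow handle 64 (x) by 16 (y), 76 to 112 mm above the origin: grip across the 16. Either way round fits the valve. Stands in one of two slots, 28 mm deep, 110 mm apart in line with the handles, of a wooden stand 220 x 70 x 40 mm; lift it 30 mm to clear.
- key_blue: The wrong key, in the stand's other slot: same shape and origin, blue handle, blade 50 mm wide, too wide for the valve. Stays in the stand.
- slot (a point): Centre of the slot's floor in the valve's brass plug (where the key's origin ends), 45 mm above the table; turns with the plug: x along slot, z up. Slot 42 (x) by 18 (y), 25 mm deep, edges chamfered 4 mm. Plug: brass block 66 x 48 mm, red pointer on its +x end, over a yellow collar 90 mm across, on a steel plate 130 x 160 mm with two pipe ends.
- plug (a joint): Turn of the valve's plug in rad, growing clockwise seen from above; starts at 0 to 0.25; hard stop at 1.1, where the red pointer meets a green mark on the valve. Stays where it is left; needs about 0.1 N m. The key has up to about 0.2 rad of play in the slot before it drives the plug.
Things that resemble listed ones, but are neither listed nor needed, are in the scene too. Leave any turquoise look-alike of the key_yellow alone. What is shaped like the part that bears slot but purple is not meant.

How it is judged:
By the outcome, as a careful person would: the job done as asked, in the order asked, and still so for the second after the job is handed in, with the robot touching nothing.
It also fails if it takes over 51 s, if anything falls off the work surface, if the arm or the gripper's body presses on something with over 40 N, if the wrist force passes 120 N, or if a joint passes its speed limit or range.

## Working session

There is one attempt and no reset: what is moved stays moved. The work goes in short steps, Python scripts to look and compute and a tool call to move; the robot and the scene stay as the last step left them, time stands still between calls to the robot, and variables do not carry over. Pictures are saved under pics/ and viewed, at most 12 in all, crops included, and the job is handed in when it is done.

Besides the shell and the picture viewer there is one more tool, called after ">>>" as a command line: name --argument value ..., lists and objects as JSON in quotes. apply_moves: Moves the arm, as the interface text tells. Its arguments: {"type":"object","properties":{"moves":{"type":"array","items":{"type":"array","items":{"type":"array","items":{"type":"number"}}}}},"required":["moves"]}

```bash
mkdir -p pics; cat > h.py <<'E'
import numpy as np, cv2
from bench import telemetry, snapshot, ticket, robot
def save(n,f):
    s=snapshot(n); cv2.imwrite('pics/'+f,s['image'][:,:,::-1]); np.savez('pics/'+f+'.npz',**s); return s
def ray(s,u,v,z):
    f=240/np.tan(np.radians(s['fovy'])/2); R=np.array(s['R']); t=np.array(s['t'])
    d=R.T@np.array([(u-s['cx'])/f,(v-s['cy'])/f,1]); c=-R.T@t
    return c+d*(z-c[2])/d[2]
def proj(s,X):
    f=240/np.tan(np.radians(s['fovy'])/2); p=np.array(s['R'])@X+s['t']; return f*p[0]/p[2]+s['cx'],f*p[1]/p[2]+s['cy']
E
python3 - <<'E'
from h import *
for n in('top','scene'):
    s=save(n,n+'1.png'); print(n,s['fovy'],s['cx'],s['cy'],-np.array(s['R']).T@s['t'])
print(telemetry.get_obs())
E
```

```text
top 54.44731780366669 313.36613235690635 236.56040567254297 [0.36592875 0.00527945 0.78062972]
scene 56.38167142107039 317.0082137505347 237.03724268817234 [ 0.74227835 -0.44912726  0.55572733]
{'time': 0.1, 'joint_positions': array([ 1.18589735e+00,  8.79005865e-02,  1.37207111e+00, -2.34429555e-06,
        1.68360006e+00, -1.03088116e-01]), 'qvel': array([-0.00021101, -0.00045891, -0.00296767,  0.00042613,  0.00179677,
        0.00086351]), 'joint_torque': array([ 1.78501010e-03, -3.41253126e+01, -3.03300583e+01,  7.20106345e-02,
        3.04176961e-02, -1.24116491e-04]), 'tool_pos': array([0.15291648, 0.5282195 , 0.40362642]), 'ee_rot': array([-3.13962382e+00, -2.01342728e-04,  2.85978133e+00]), 'wrist_force': array([-0.48944326, -0.28794738,  0.4438357 ]), 'wrist_torque': array([-0.01286578, -0.06564567, -0.00656049]), 'finger_force': 0.0, 'width': 0.09408975166668009}
```

View pics/top1.png

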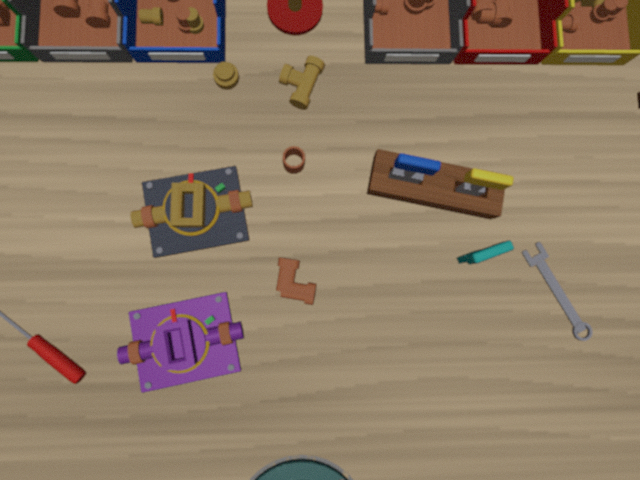

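View pics/scene1.png

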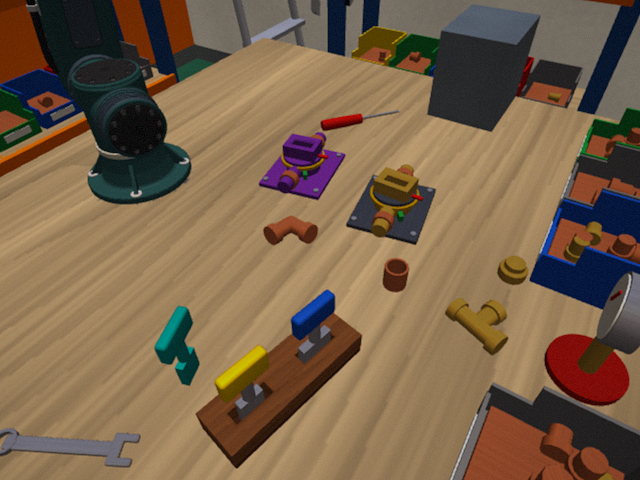

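The top view shows the stand at about (437,183), with the yellow handle at (490,178) and the blue one at (417,163). The brass valve is at (190,205), with its red pointer at (191,178) and green mark at (220,187). The purple look-alike sits below it, and the turquoise one is lying at (487,252).

```bash
python3 - <<'E'
from h import *
ld=lambda f:{k:v for k,v in np.load('pics/'+f+'.npz').items()}
T=ld('top1.png');S=ld('scene1.png')
# yellow handle
def mask(s,lo,hi,box):
    h=cv2.cvtColor(s['image'],cv2.COLOR_RGB2HSV); m=cv2.inRange(h,lo,hi); k=np.zeros_like(m); x0,y0,x1,y1=box; k[y0:y1,x0:x1]=m[y0:y1,x0:x1]; return k
for nm,lo,hi,b in(('yel',(24,150,170),(34,255,255),(455,155,530,205)),('blu',(105,150,130),(125,255,255),(385,145,450,185))):
    m=mask(T,lo,hi,b); c=max(cv2.findContours(m,0,1)[0],key=cv2.contourArea)
    bx=cv2.boxPoints(cv2.minAreaRect(c)); P=np.array([ray(T,u,v,.124) for u,v in bx]); e=P[1:]-P[:-1]
    print(nm,cv2.minAreaRect(c),P.mean(0),np.linalg.norm(e,axis=1),np.degrees(np.arctan2(e[:,1],e[:,0])))
for X in([.153,.528,.2],[.153,.528,.4]): print(proj(S,np.array(X)),proj(T,np.array(X)))
a=cv2.resize(T['image'][140:270,120:265],None,fx=4,fy=4,interpolation=2)
b=cv2.resize(T['image'][140:230,360:520],None,fx=4,fy=4,interpolation=2)
im=np.zeros((520,580*1,3),np.uint8); im[:]=a
cv2.imwrite('pics/valve.png',im[:,:,::-1]); cv2.imwrite('pics/stand.png',b[:,:,::-1])
E
```

```text
yel ((492.16094970703125, 176.248779296875), (41.20738983154297, 8.38116455078125), 12.094758033752441) [ 0.53017707 -0.28589047  0.124     ] [0.01270065 0.06073004 0.01272444] [ -15.10087256 -102.63373867  164.26350918]
blu ((418.9808044433594, 161.59616088867188), (41.3805046081543, 8.236878395080566), 11.309932708740234) [ 0.55268659 -0.17858681  0.124     ] [0.01243097 0.0606977  0.01245357] [ -13.19042844 -101.82574226  166.17376585]
(np.float64(332.07270537564665), np.float64(11.821328547879261)) (np.float64(-164.84455907829005), np.float64(488.94843926098315))
(np.float64(332.66136023238874), np.float64(-91.25761499077174)) (np.float64(-440.5319429338171), np.float64(606.9248469173579))
```

View pics/valve.png

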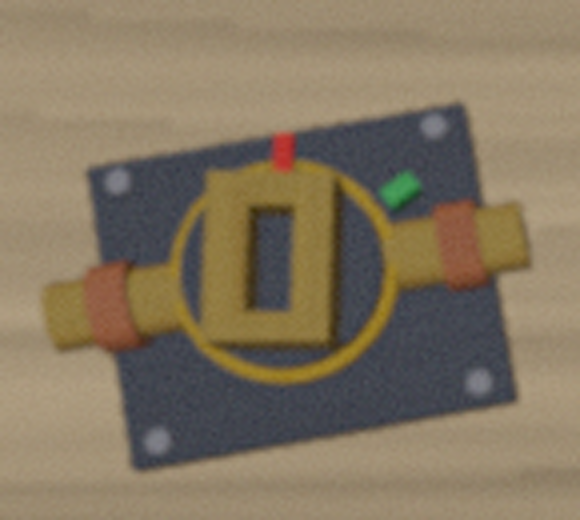

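View pics/stand.png

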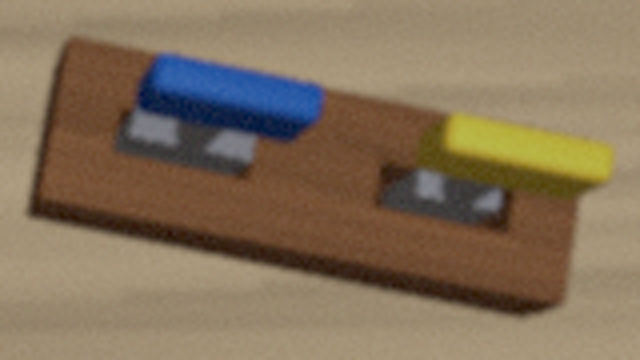

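Crops: the slot's corners are at about (182,192), (194,192), (193,217.5) and (181,217.5) in the full picture, almost straight up. The red pointer is at (191,178) and the green mark at (220,187). The yellow key stands upright in the right-hand slot.

```bash
python3 - <<'E'
from h import *
ld=lambda f:{k:v for k,v in np.load('pics/'+f+'.npz').items()}
T=ld('top1.png');S=ld('scene1.png')
def P(x,y,z): return ray(T,120+(x-1.5)/4,140+(y-1.5)/4,z)
for nm,q in(('slot',[(248,207),(295,207),(291,310),(245,310)]),('block',[(207,170),(335,175),(332,343),(200,343)])):
    p=np.array([P(*a,.07) for a in q]); m=(p[0]+p[1]-p[2]-p[3])/2
    print(nm,p.mean(0),np.linalg.norm(p-np.roll(p,1,0),axis=1),np.degrees(np.arctan2(m[1],m[0])))
for z in(.03,.045,.06): print(z,P(284,152,z),P(284,134,z),'green',P(401,190,z),'collar',P(284,270,z))
a=np.linalg.norm(P(284,160,.03)-P(284,384,.03)),np.linalg.norm(P(284,160,.045)-P(284,384,.045)); print('collar dia',a)
for q in[(118,182),(434,126),(479,382),(157,441)]: print(P(*q,.008))
a=cv2.resize(S['image'][150:250,335:450],None,fx=5,fy=5,interpolation=2); cv2.imwrite('pics/valve_s.png',a[:,:,::-1])
o=telemetry.get_obs(); print(o['tool_pos'],o['ee_rot'])
E
```

```text
slot [0.50266071 0.168008   0.07      ] [0.04002266 0.01786967 0.04006753 0.0173729 ] -0.9891551885925436
block [0.50307128 0.16845677 0.07      ] [0.06718238 0.04885564 0.06540013 0.04974469] -0.7196963807170307
0.03 [0.55429341 0.17212783 0.03      ] [0.561799  0.1722402 0.03     ] green [0.53818523 0.12470757 0.03      ] collar [0.50551807 0.17139759 0.03      ]
0.045 [0.55052928 0.16879366 0.045     ] [0.55788488 0.16890379 0.045     ] green [0.53474299 0.12232101 0.045     ] collar [0.50272862 0.16807801 0.045     ]
0.06 [0.54676514 0.16545949 0.06      ] [0.55397076 0.16556737 0.06      ] green [0.53130075 0.11993445 0.06      ] collar [0.49993918 0.16475843 0.06      ]
collar dia (np.float64(0.09188318224022976), np.float64(0.09004706026042454))
[0.54743042 0.24534361 0.008     ]
[0.57064498 0.1146181  0.008     ]
[0.4617685  0.09546804 0.008     ]
[0.43882156 0.2268088  0.008     ]
[0.15291648 0.5282195  0.40362642] [-3.13962382e+00 -2.01342728e-04  2.85978133e+00]
```

View pics/valve_s.png

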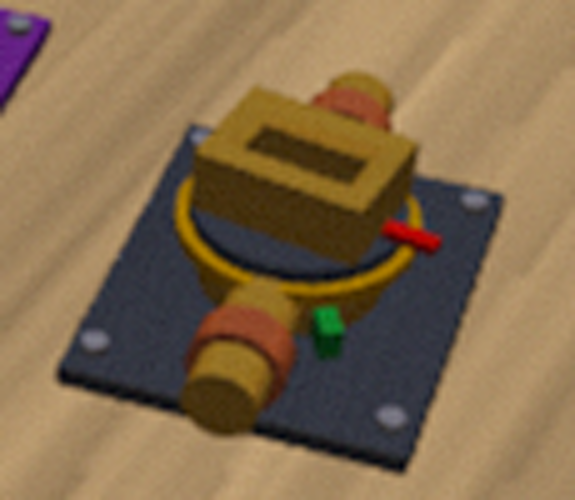

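```bash
cat >> h.py <<'E'
def plan(p,yaw_deg):
    o=telemetry.get_obs(); y=o['ee_rot'][2]; d=np.array(p)-o['tool_pos']
    tx=np.array([np.cos(y),np.sin(y),0]); ty=np.array([np.sin(y),-np.cos(y),0])
    dy=(yaw_deg-np.degrees(y)+180)%360-180
    print('units',np.round([d@tx/.05,d@ty/.05,-d[2]/.05,-dy/10],3),'pos',o['tool_pos'].round(4),'rot',np.degrees(o['ee_rot']).round(2),'F',o['wrist_force'].round(1),'M',o['wrist_torque'].round(2),'w',round(o['width'],4),'q6',round(o['joint_positions'][5],2),'t',o['time'])
E
python3 - <<'E'
from h import *
S={k:v for k,v in np.load('pics/scene1.png.npz').items()}
T={k:v for k,v in np.load('pics/top1.png.npz').items()}
print(ray(S,490,126,0),ray(S,432,105,0), 'turq',ray(T,490,250,.11),ray(T,490,250,.0))
plan([.530,-.286,.35],78.1)
E
```

```text
[0.56978618 0.56550161 0.        ] [0.41300881 0.59253244 0.        ] turq [ 0.42310013 -0.28195803  0.11      ] [ 0.43247766 -0.32907214  0.        ]
units [-11.773 -13.545   1.073   8.575] pos [0.1529 0.5282 0.4036] rot [-1.7989e+02 -1.0000e-02  1.6385e+02] F [-0.5 -0.3  0.4] M [-0.01 -0.07 -0.01] w 0.0941 q6 -0.1 t 0.1
```

>>> apply_moves --moves '[[[-11.77,-13.55,0.5,8.57,0.5],[-11.77,-13.55,0.5,8.57,0.5],[-11.77,-13.55,0.5,8.57,0.5],[-11.77,-13.55,0.5,8.57,0.5],[-11.77,-13.55,0.5,8.57,0.5],[-11.77,-13.55,0.5,8.57,0.5],[-11.77,-13.55,0.5,8.57,0.5],[-11.77,-13.55,0.5,8.57,0.5],[-11.77,-13.55,0.5,8.57,0.5],[-11.77,-13.55,0.5,8.57,0.5]]]'

```text
time: 1.35
tool_pos: [0.4155, -0.0408, 0.387]
ee_rot: [3.141, -0.001, 1.363]
wrist_force: [0.8, 0.5, 0.3]
width: 0.0473
finger_force: 0.0
```

```bash
python3 -c "
from h import *
plan([.530,-.286,.35],78.1)"
```

```text
units [-4.328e+00  3.250e+00  7.400e-01  2.000e-03] pos [ 0.4155 -0.0408  0.387 ] rot [ 1.7998e+02 -3.0000e-02  7.8120e+01] F [0.8 0.5 0.3] M [-0.07  0.05 -0.02] w 0.0473 q6 -0.03 t 1.35
```

>>> apply_moves --moves '[[[-4.2,3.15,0.7,0,0.5],[-4.2,3.15,0.7,0,0.5],[-4.2,3.15,0.7,0,0.5],[-4.2,3.15,0.7,0,0.5],[-4.2,3.15,0.7,0,0.5],[-4.2,3.15,0.7,0,0.5],[-4.2,3.15,0.7,0,0.5],[-4.2,3.15,0.7,0,0.5]]]'

```text
time: 2.35
tool_pos: [0.5261, -0.2749, 0.3533]
ee_rot: [3.14, 0.0, 1.366]
wrist_force: [-0.4, -0.7, 0.2]
width: 0.0468
finger_force: 0.0
```

```bash
python3 -c "
from h import *
plan([.530,-.286,.286],78.1)
S=save('scene','s2.png'); save('top','t2.png')
cv2.imwrite('pics/s2c.png',cv2.resize(S['image'][180:480,100:400],None,fx=2,fy=2)[:,:,::-1])"
```

```text
units [-0.201  0.121  1.346  0.016] pos [ 0.5261 -0.2749  0.3533] rot [1.7993e+02 1.0000e-02 7.8260e+01] F [-0.4 -0.7  0.2] M [-0.06  0.04  0.  ] w 0.0468 q6 -0.37 t 2.35
```

View pics/s2c.png

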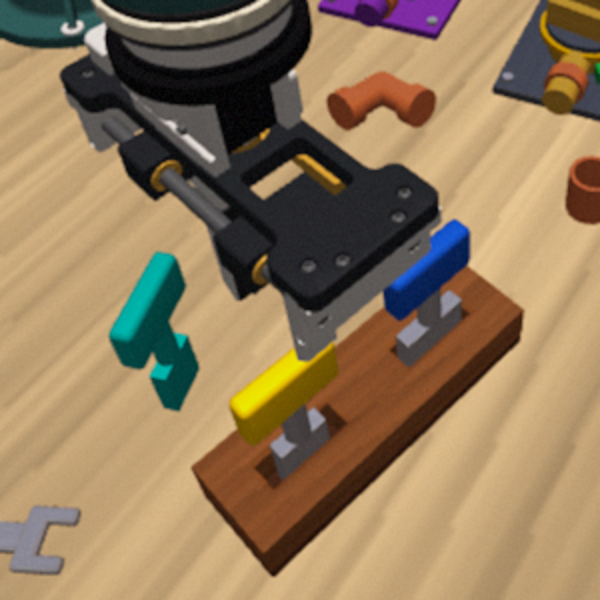

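The near finger is just behind the handle's upper edge at crop (320,340), with both keys still standing. I'll centre first, then descend.

>>> apply_moves --moves '[[[-0.2,0.12,0,0.02,0.5],[-0.2,0.12,0,0.02,0.5],[-0.2,0.12,0.4,0.02,0.5],[-0.2,0.12,0.7,0.02,0.5],[-0.2,0.12,1.0,0.02,0.5],[-0.2,0.12,1.3,0.02,0.5],[-0.2,0.12,1.3,0.02,0.5],[-0.2,0.12,1.3,0.02,0.5]]]'

```text
time: 3.45
tool_pos: [0.5303, -0.2876, 0.2876]
ee_rot: [3.141, 0.0, 1.361]
wrist_force: [0.5, -0.2, 0.5]
width: 0.0468
finger_force: 0.0
```

```bash
python3 -c "
from h import *
plan([.530,-.286,.286],78.1)
S=save('scene','s3.png')
cv2.imwrite('pics/s3c.png',cv2.resize(S['image'][180:480,100:400],None,fx=2,fy=2)[:,:,::-1])"
```

```text
units [ 0.03  -0.013  0.032 -0.015] pos [ 0.5303 -0.2876  0.2876] rot [1.7996e+02 1.0000e-02 7.7950e+01] F [ 0.5 -0.2  0.5] M [-0.03  0.08 -0.06] w 0.0468 q6 -0.38 t 3.45
```

View pics/s3c.png

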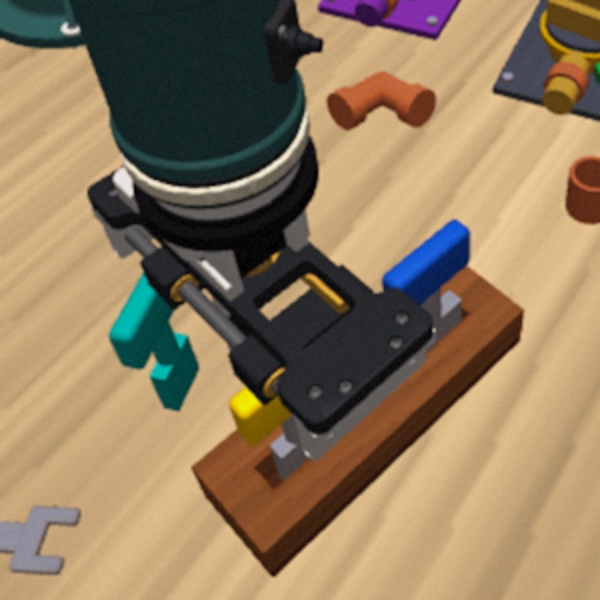

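The fingers straddle the yellow handle at crop (300,410), clear of the blue and turquoise keys. Closing the grip.

>>> apply_moves --moves '[[[0.03,0,0,0,0.8],[0.03,0,0,0,1],[0.03,0,0,0,1],[0.03,0,0,0,1],[0.03,0,0,0,1],[0.03,0,0,0,1]]]'

```text
time: 4.25
tool_pos: [0.5305, -0.2861, 0.2874]
ee_rot: [3.141, -0.0, 1.361]
wrist_force: [-0.2, 0.2, 2.1]
width: 0.0156
finger_force: 30.0
```

```bash
python3 -c "
from h import *
plan([.530,-.286,.286],78.1)"
```

```text
units [ 0.    -0.011  0.028 -0.015] pos [ 0.5305 -0.2861  0.2874] rot [179.98  -0.    77.95] F [-0.2  0.2  2.1] M [-0.05  0.08  0.04] w 0.0156 q6 -0.38 t 4.25
```

>>> apply_moves --moves '[[[0,0,-0.2,0,1],[0,0,-0.5,0,1],[0,0,-0.9,0,1],[0,0,-1.4,0,1],[0,0,-1.9,0,1],[0,0,-2.2,0,1],[0,0,-2.2,0,1]]]'

```text
time: 5.12
tool_pos: [0.5306, -0.2862, 0.3992]
ee_rot: [3.138, 0.001, 1.361]
wrist_force: [-0.3, 0.6, -2.6]
width: 0.0156
finger_force: 30.0
```

```bash
python3 -c "
from h import *
plan([.503,.168,.405],179)
S=save('scene','s4.png')
cv2.imwrite('pics/s4c.png',cv2.resize(S['image'][180:480,100:400],None,fx=2,fy=2)[:,:,::-1])"
```

```text
units [  8.768  -2.435  -0.116 -10.104] pos [ 0.5306 -0.2862  0.3992] rot [1.7981e+02 7.0000e-02 7.7960e+01] F [-0.3  0.6 -2.6] M [-0.09  0.06  0.02] w 0.0156 q6 -0.38 t 5.125
```

View pics/s4c.png

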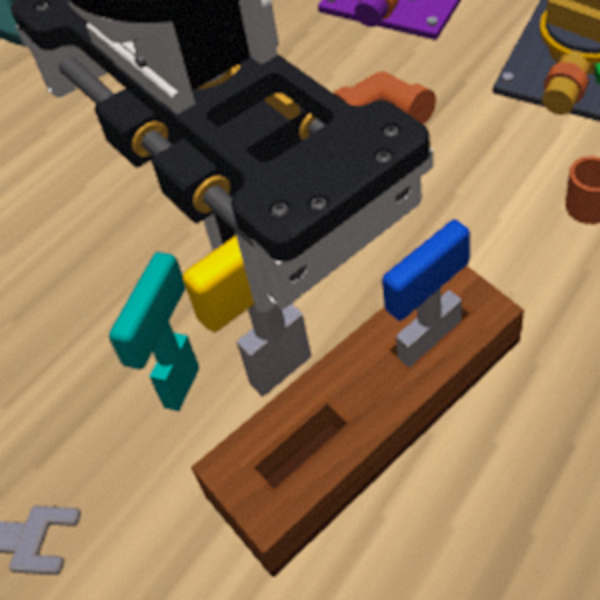

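The yellow key hangs straight in the grip (blade at crop 275,350), its slot is empty, and the blue key is undisturbed. Carrying it to the valve.

>>> apply_moves --moves '[[[0.8,-0.22,-0.1,-1,1],[1.7,-0.48,-0.1,-2,1],[2.6,-0.73,-0.1,-3,1],[3.5,-0.98,-0.1,-4,1],[4.4,-1.22,-0.1,-5,1],[5.3,-1.47,-0.1,-6,1],[6.2,-1.72,-0.1,-7,1],[7.1,-1.97,-0.1,-8,1],[8.0,-2.22,-0.1,-9,1],[8.77,-2.43,-0.1,-10,1]]]'

```text
time: 6.42
tool_pos: [0.5026, 0.1698, 0.4006]
ee_rot: [-3.141, -0.003, 3.112]
wrist_force: [0.8, 0.2, -1.4]
width: 0.0162
finger_force: 30.0
```

>>> apply_moves --moves '[[[0,0,0,-0.1,1],[0,0,0,-0.1,1],[0,0,0,-0.1,1],[0,0,0,-0.1,1]]]'

```text
time: 6.92
tool_pos: [0.5034, 0.1671, 0.4022]
ee_rot: [-3.141, -0.0, 3.121]
wrist_force: [-0.6, -0.4, -1.5]
width: 0.0158
finger_force: 30.0
```

```bash
python3 -c "
from h import *
plan([.503,.168,.355],179)
S=save('scene','s5.png'); T=save('top','t5.png')
a=cv2.resize(S['image'][60:260,300:460],None,fx=2.4,fy=2.4);b=cv2.resize(T['image'][130:290,100:270],None,fx=2.4,fy=2.4)
im=np.zeros((480,800,3),np.uint8); im[:a.shape[0],:a.shape[1]]=a; im[:b.shape[0],390:390+b.shape[1]]=b
cv2.imwrite('pics/s5c.png',im[:,:,::-1])"
```

```text
units [ 0.008  0.018  0.944 -0.017] pos [0.5034 0.1671 0.4022] rot [-179.99   -0.    178.83] F [-0.6 -0.4 -1.5] M [ 0.01 -0.03  0.04] w 0.0158 q6 -1.34 t 6.925
```

View pics/s5c.png

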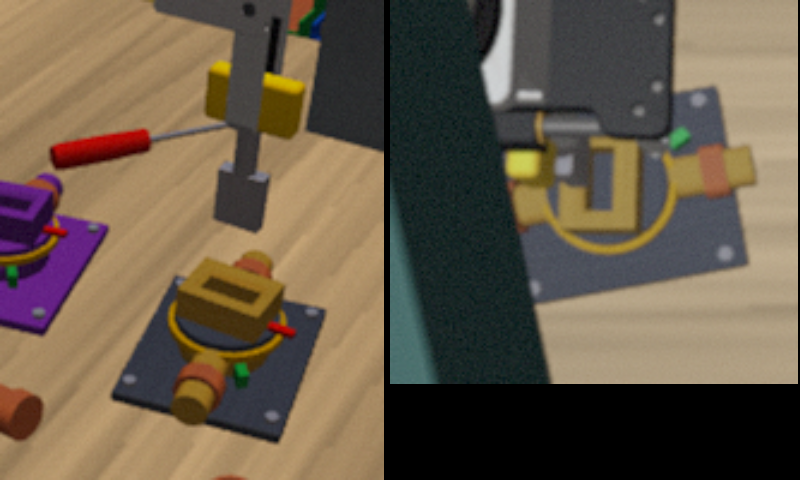

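The key hangs above the brass plug, with its blade at crop (242,200) and the slot at (230,290) below it, parallel to it. Descending to just above the slot, then in gently.

>>> apply_moves --moves '[[[0.01,0.02,0.4,0,1],[0.01,0.02,0.8,0,1],[0.01,0.02,1.0,0,1],[0.01,0.02,1.15,0,1],[0.01,0.02,1.25,0,1],[0.01,0.02,1.25,0,1]]]'

```text
time: 7.78
tool_pos: [0.5027, 0.1691, 0.3398]
ee_rot: [3.141, 0.0, 3.123]
wrist_force: [0.3, -0.0, -1.6]
width: 0.0157
finger_force: 30.0
```

```bash
python3 -c "
from h import *
plan([.503,.168,.3204],179)"
```

```text
units [-0.006 -0.022  0.389 -0.005] pos [0.5027 0.1691 0.3398] rot [179.99   0.   178.95] F [ 0.3 -0.  -1.6] M [ 0.   -0.05  0.01] w 0.0157 q6 -1.33 t 7.775
```

>>> apply_moves --moves '[[[0,-0.02,0.1,0,1],[0,-0.02,0.2,0,1],[0,-0.02,0.28,0,1],[0,-0.02,0.34,0,1],[0,-0.02,0.38,0,1],[0,-0.02,0.38,0,1]]]'

```text
time: 8.52
tool_pos: [0.5027, 0.1681, 0.3208]
ee_rot: [3.142, 0.0, 3.123]
wrist_force: [0.7, 0.4, -2.1]
width: 0.0156
finger_force: 30.0
```

```bash
python3 -c "
from h import *
plan([.503,.168,.3204],179)"
```

```text
units [-0.006 -0.003  0.007 -0.004] pos [0.5027 0.1681 0.3208] rot [180.     0.   178.96] F [ 0.7  0.4 -2.1] M [ 0.06  0.03 -0.01] w 0.0156 q6 -1.34 t 8.525
```

>>> apply_moves --moves '[[[0,0,0.02,0,1],[0,0,0.02,0.5,1],[0,0,0.02,1,1],[0,0,0.02,1.5,1],[0,0,0.02,2,1],[0,0,0.02,2.5,1],[0,0,0.02,3,1],[0,0,0.02,3.5,1],[0,0,0.02,4,1],[0,0,0.02,4,1]]]'

```text
time: 9.78
tool_pos: [0.5031, 0.1688, 0.3205]
ee_rot: [3.138, 0.0, 2.427]
wrist_force: [2.0, 2.8, -2.1]
width: 0.0159
finger_force: 30.0
```

```bash
python3 -c "
from h import *
plan([.503,.168,.3204],116)"
```

```text
units [-9.000e-03 -1.400e-02  1.000e-03  2.304e+00] pos [0.5031 0.1688 0.3205] rot [1.7977e+02 2.0000e-02 1.3904e+02] F [ 2.   2.8 -2.1] M [ 0.88 -0.53  0.06] w 0.0159 q6 -0.64 t 9.775
```

>>> apply_moves --moves '[[[0,0,0,0.4,1],[0,0,0,0.8,1],[0,0,0,1.2,1],[0,0,0,1.5,1],[0,0,0,1.5,1]]]'

```text
time: 10.4
tool_pos: [0.5032, 0.1688, 0.3205]
ee_rot: [3.138, -0.001, 2.166]
wrist_force: [3.0, 5.4, -1.3]
width: 0.0159
finger_force: 30.0
```

```bash
python3 -c "
from h import *
plan([.503,.168,.3204],116)"
```

```text
units [-0.011 -0.012  0.001  0.808] pos [0.5032 0.1688 0.3205] rot [ 1.7977e+02 -3.0000e-02  1.2408e+02] F [ 3.   5.4 -1.3] M [ 1.13 -0.68  0.07] w 0.0159 q6 -0.38 t 10.4
```

>>> apply_moves --moves '[[[0,0,0,0.3,1],[0,0,0,0.6,1],[0,0,0,0.6,1]]]'

```text
time: 10.78
tool_pos: [0.5032, 0.1688, 0.3205]
ee_rot: [3.138, -0.001, 2.061]
wrist_force: [3.1, 4.7, -2.2]
width: 0.0157
finger_force: 30.0
```

```bash
python3 -c "
from h import *
plan([.503,.168,.3204],116)"
```

```text
units [-0.012 -0.01   0.001  0.207] pos [0.5032 0.1688 0.3205] rot [ 1.7977e+02 -6.0000e-02  1.1807e+02] F [ 3.1  4.7 -2.2] M [ 1.1  -0.76  0.03] w 0.0157 q6 -0.27 t 10.775
```

>>> apply_moves --moves '[[[0,0,0,0.2,1],[0,0,0,0.3,1],[0,0,0,0.3,1]]]'

```text
time: 11.15
tool_pos: [0.5032, 0.1688, 0.3205]
ee_rot: [3.138, -0.001, 2.009]
wrist_force: [3.1, 5.2, -1.0]
width: 0.0156
finger_force: 30.0
```

```bash
python3 -c "
from h import *
plan([.503,.168,.3204],116)"
```

```text
units [-0.013 -0.01   0.002 -0.089] pos [0.5032 0.1688 0.3205] rot [ 1.7977e+02 -7.0000e-02  1.1511e+02] F [ 3.1  5.2 -1. ] M [ 1.13 -0.75  0.24] w 0.0156 q6 -0.22 t 11.15
```

>>> apply_moves --moves '[[[0,0,0,0.2,1],[0,0,0,0.3,1],[0,0,0,0.3,1]]]'

```text
time: 11.52
tool_pos: [0.5031, 0.1689, 0.3205]
ee_rot: [3.138, -0.001, 1.958]
wrist_force: [3.6, 3.5, -1.2]
width: 0.0163
finger_force: 31.1
```

```bash
python3 -c "
from h import *
plan([.503,.168,.3204],116)
S=save('scene','s6.png'); T=save('top','t6.png')
a=cv2.resize(S['image'][80:260,320:460],None,fx=2.7,fy=2.7);b=cv2.resize(T['image'][130:290,120:270],None,fx=2.7,fy=2.7)
im=np.zeros((490,800,3),np.uint8); im[:a.shape[0],:a.shape[1]]=a; im[:b.shape[0],390:390+b.shape[1]]=b
cv2.imwrite('pics/s6c.png',im[:,:,::-1])"
```

```text
units [-0.015 -0.008  0.002 -0.379] pos [0.5031 0.1689 0.3205] rot [ 1.7980e+02 -6.0000e-02  1.1221e+02] F [ 3.6  3.5 -1.2] M [ 0.99 -0.72  0.76] w 0.0163 q6 -0.17 t 11.525
```

View pics/s6c.png

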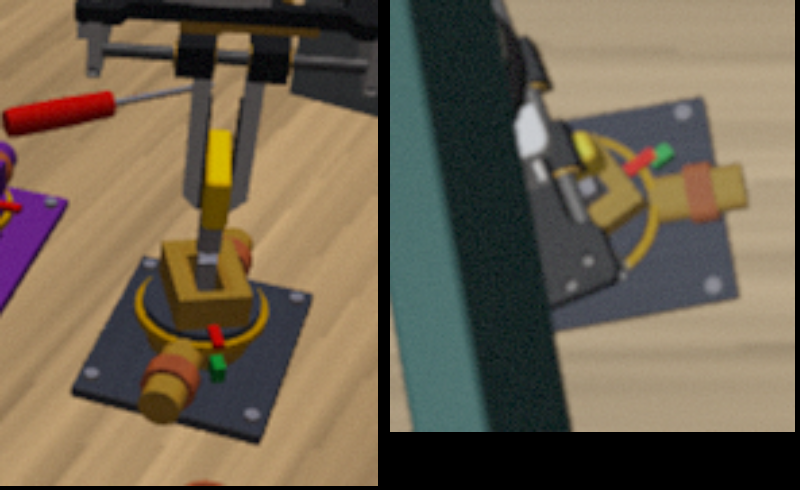

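The red pointer touches the green mark (left crop 216,345; right crop 652,158), and the moment rose to 0.76 N m, so the valve is at its stop. Easing the twist, releasing, and backing off upwards.

>>> apply_moves --moves '[[[0,0,0,-0.2,1],[0,0,0,-0.3,1],[0,0,0,-0.3,0.95],[0,0,0,-0.3,0.7],[0,0,0,-0.3,0.5],[0,0,0,-0.3,0.5],[0,0,0,-0.3,0.5],[0,0,0,-0.3,0.5]]]'

```text
time: 12.62
tool_pos: [0.5027, 0.168, 0.3197]
ee_rot: [-3.141, 0.0, 2.006]
wrist_force: [-0.3, 0.1, -0.6]
width: 0.0468
finger_force: 0.0
```

>>> apply_moves --moves '[[[0,0,-0.2,0,0.5],[0,0,-0.5,0,0.5],[0,0,-1,0,0.5],[0,0,-1.6,0,0.5],[0,0,-2.2,0,0.5],[-0.3,-0.5,-2.8,0,0.5],[-1,-2,-2.8,0,0.5],[-1.6,-3,-2.8,0,0.5],[-2,-4,-2.8,0,0.5],[-2,-4,-2.8,0,0.5]]]'

```text
time: 13.88
tool_pos: [0.3614, -0.0085, 0.4618]
ee_rot: [3.138, 0.003, 2.002]
wrist_force: [0.9, 0.0, 0.3]
width: 0.0467
finger_force: 0.0
```

```bash
python3 -c "
from h import *
plan([.503,.168,.3204],116)
S=save('scene','s7.png'); T=save('top','t7.png')
a=cv2.resize(S['image'][80:260,320:460],None,fx=2.7,fy=2.7);b=cv2.resize(T['image'][130:290,120:270],None,fx=2.7,fy=2.7)
im=np.zeros((490,800,3),np.uint8); im[:a.shape[0],:a.shape[1]]=a; im[:b.shape[0],390:390+b.shape[1]]=b
cv2.imwrite('pics/s7c.png',im[:,:,::-1])"
```

```text
units [ 2.025  4.047  2.827 -0.132] pos [ 0.3614 -0.0085  0.4618] rot [1.7981e+02 1.6000e-01 1.1468e+02] F [0.9 0.  0.3] M [-0.09  0.04 -0.03] w 0.0467 q6 -0.61 t 13.875
```

View pics/s7c.png

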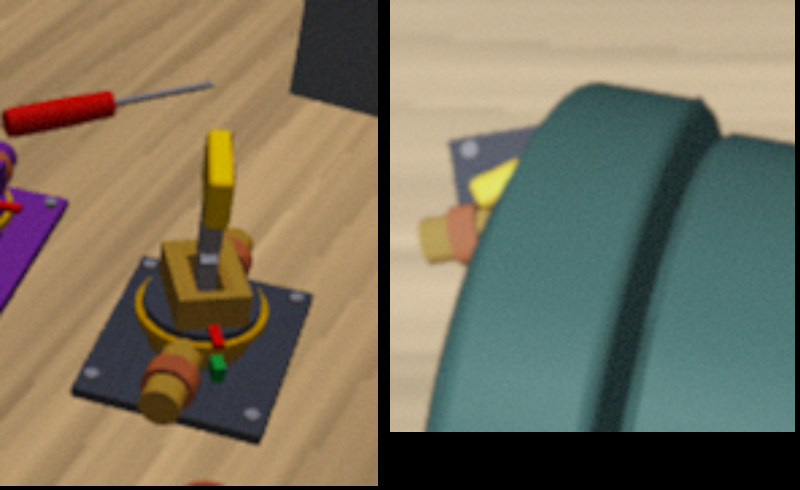

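The key stands free and upright in the plug, with the pointer at the green mark (left crop 216,345) and the robot clear of it. Handing in.

```bash
python3 -c "
from bench import ticket
print(ticket.close_job())"
```

```text
the job is handed in; nothing more can be done
None
```

The yellow key is seated in the yellow-collared valve, turned clockwise to the stop and released upright, the blue key was left alone, and the job was handed in at about 14 s of the 51 s allowed.

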